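# Shut the parts tray over the watch movement

## Task

Two matching boxwood parts trays stand open on the watch repairer's bench, and one of them holds a small brass watch movement in its compartment. Slide that tray's cover fully shut over the movement by its brass knob and let go; leave the empty tray's cover as it is.

Things in the scene. Friction and masses are not known exactly. Their poses are not given: they have to be found in the camera images.
- tray_cover (a joint): Opening of the sliding cover on the tray that HOLDS THE MOVEMENT: 0 = shut against its stop, 0.09 m = fully open; starts at 0.062 to 0.088. Slides level, friction about 1.5 N, no spring, stays where left. The fixed boxwood tray is 92 mm wide, 200 long (along the slide), 36 high over its rails; half is a solid deck where the open cover parks, half a compartment 64 x 60 mm, 24 deep.
- cover_knob (a point): Top centre of the brass knob on that cover: an upright cylinder 20 mm across, 30 tall, its top 64 mm above the worktop. It moves with the cover, a darker brown board 78 x 84 (along the slide) x 4 mm, top at 34 mm, knob in its middle; shut, it is centred over the compartment. Axes: z up; y along the slide, +y SHUTS the cover; x across the tray.
- movement: The loose brass watch movement lying in the compartment: a disc 36 mm in diameter, about 9 mm high with small steel and brass wheels on top, 30 g. Origin: centre of its underside, 6 mm above the worktop, which is the compartment's floor. The shut cover clears it by 15 mm.
- spare_knob (a point): Top centre of the brass knob on the cover of the other, EMPTY tray, alike in every size and also open at the start; same axes. Leave it where it is.
Not all that is in view belongs to the job. What is shaped like the part that bears tray_cover but grey is not meant.

How it is judged:
At the end, for the whole second after the job is handed in: The cover of the tray with the movement is shut to within 10 mm of its end stop and at rest, with the movement still in the compartment under it, and the empty tray's cover is within 12 mm of where it started (value of joint tray_cover below 0.01 m and velocity of joint tray_cover between -0.01 and 0.01 m/s and horizontal distance between movement and cover_knob below 0.045 m and height (world z) of movement below 0.022 m and distance of spare_knob from where it was at the start of the episode below 0.012 m); the robot touches nothing.
It fails at once if the empty tray's cover is moved by more than 12 mm (distance of spare_knob from where it was at the start of the episode above 0.012 m).
It also fails if it takes over 34 s, if anything falls off the work surface, if the arm or the gripper's body presses on something with over 40 N, if the wrist force passes 120 N, or if a joint passes its speed limit or range.

## Robot

A 7-joint arm with a two-finger parallel gripper is mounted at the origin on the work surface. World frame = base frame: x ahead of the robot, y to its left, z up, the work surface at z = 0. Lengths are in m, angles in rad, forces in N, time in s.
With the tool pointing down it reaches from about 0.4 to 0.875 m from the base axis. Payload 19.3 kg.
Tool frame: the origin (TCP) lies where the fingers leave the gripper's body, on its centre line; the fingertips stand bot.tip_reach ahead of it and the grasp point (between the pads) lies 54 mm ahead of it (bot.tip_reach is the distance from the TCP to the fingertips, in m); z points along the fingers, y is the line along which they close (so a half turn about z gives the same grasp; the last joint's range is limited). The gripper opens to 85 mm and grips with 20 to 120 N. Pads are 22 mm wide; open, the fingers measure 114 mm over their backs; the gripper's body (76 mm by 85 mm) begins 54 mm behind the grasp point. The pads swing forward as they close: fully open they stand 13 mm farther back than shut.
Start: joints at [-0.07, 0.521, -0.036, 1.599, 0.021, 1.021, -0.113], TCP at [0.625, -0, 0.304] pointing down, gripper open.
Joint ranges: [-2.91, 2.91], [-0.3, 2.13], [-1.5, 1.42], [0.17, 2.43], [-1.26, 4.41], [0.16, 1.93], [-2.52, 2.52]. Speed limits (rad/s): [1.89, 1.89, 2.39, 2.39, 3.01, 3.01, 3.01].

## Interface

Orientations are given as [roll, pitch, yaw] about the fixed x, y, z axes, in that order (R = Rz(yaw) Ry(pitch) Rx(roll)).
In Python, from workcell import bot gives the robot as it stands. The module is installed in compiled form; this text tells all that it offers.
- The arm moves only by the shell command python3 -m jog 'ROWS' [FORCE]. ROWS is JSON, a list that holds one entry, the list of rows, each a list of 7 numbers: the shift along the tool's x, y, z in mm, then the turn, a rotation vector about the tool's x, y, z in rad, then the opening, from 0 (shut) to 1 (fully open). In form: [[[tx, ty, tz, wx, wy, wz, fingers], ...]]. A call has 1 to 5 rows; each row shifts and turns the commanded pose from where the row before left it, along the tool's axes as they then stand; what a row does not reach is not made up. A row lasts 1/10 s, in which the tool goes at most 50 mm and 8.59 degrees, less where a joint would pass 70% of its speed; a pose out of reach is approached as far as the arm can. A call is refused whole if a number of a shift passes 50 or a number of a turn 0.15, either way. A call with a gripper value outside its range is refused whole. The fingers move at their own pace and stop on an object; FORCE is the grip in N (left out, the last holds). Time passes only in rows, so rows that do not move let the fingers close. It gives the time, the measured TCP pose, the force, the opening and the grip force at its end, in the units of the state.
- bot.observe(): the state, without advancing time (a new reading comes with each control period).
- bot.grab_frame(name): name is "scene" or "side" or "wrist"; returns a dict with "img" (480x640x3 uint8, red, green, blue), "intrinsics" (3x3 intrinsics, pixels), "k1" (the pictures are not rectified: a ray, as slopes to the right and down, at radius r is drawn at 1 + k1 r^2 times it, then the intrinsics apply), "R" (3x3) and "t" (3): a world point X has camera coordinates R X + t; the wrist camera has in their place "tool_from_camera" (4x4, takes a point from camera to tool coordinates, whose origin is the TCP and whose axes are the flange's). Camera axes: x right, y down, z forward; pixel columns grow to the right and rows downward; lengths in m; the calibration is good to about 2 mm. A picture is of the moment at which its call begins: read the wrist's pose just before it. There is no depth.
- bot.job_done(): hands the job in; it is judged then, once.
Trained networks look in a picture, given as the dict that the camera call returned (one of the last four; its "shot" number tells which), for a name from the list of things; names that differ only in an ending like _2 or _b are one class to them, and where a whole thing is asked for, a point or a joint stands for the part that bears it (a point fixed in the world has none). Each returns a list of dicts, best first, with "conf" (0 to 1); they miss things now and then, are a little off and sometimes report something else, mostly with a low value. They report only what shows in the picture. A call takes as long as a camera call. They do not tell look-alikes from the thing itself.
- bot.trace(query, picture): "region" (480x640 bool, what is visible of it).
- bot.spot_point(query, picture): "xyz" ([x, y, z] in m, in world coordinates, good to about 4 mm: a listed point, or the origin of a listed thing).
The state is a dict: "clock": time; "qpos": joint angles; "qd": joint speeds; "joint_efforts": joint torques, N m; "position": TCP position; "tool_rot": TCP orientation; "force": force on the tool from outside, world axes, zero at the start; "moment": the same for the moment, N m; "grip_width": finger opening in m; "finger_force": force on a finger pad.
Only numpy, scipy, OpenCV 4.12 (cv2) and the standard library are available. Lean on these libraries where they do the work, as an engineer would, in place of code of your own. Each camera call takes 0.05 s, during which the arm holds its last target. There are 200 camera calls.

## Working session

There is one attempt and no reset: what is moved stays moved. The work goes in short steps, Python scripts to look and compute and a shell command to move; the robot and the scene stay as the last step left them, time stands still between calls to the robot, and variables do not carry over. Pictures are saved under pics/ and viewed, at most 10 in all, crops included, and the job is handed in when it is done.

```bash
mkdir -p pics; python3 - <<'E'
from workcell import bot
import cv2
s=bot.observe();print(s['clock'],s['position'],s['tool_rot'],bot.tip_reach)
for n in ["scene","side"]:
    f=bot.grab_frame(n);cv2.imwrite(f"pics/{n}0.png",f["img"][:,:,::-1])
    for q in ["cover_knob","movement","spare_knob"]:
        for r in bot.spot_point(q,f): print(n,q,r['conf'],r['xyz'])
E
```

```text
0.0 [ 6.24753137e-01 -1.82464377e-05  3.03319497e-01] [-3.14043964e+00  7.54147222e-05  1.57074248e+00] 0.0726
scene cover_knob 0.89 [0.5097, -0.2126, 0.0639]
scene cover_knob 0.81 [0.6276, -0.3697, 0.0649]
scene cover_knob 0.7 [0.3153, -0.1978, 0.064]
scene movement 0.79 [0.518, -0.1361, 0.0069]
scene spare_knob 0.68 [0.5665, 0.177, 0.0631]
side cover_knob 0.85 [0.6294, -0.3642, 0.0669]
side cover_knob 0.71 [0.3147, -0.1989, 0.0625]
side cover_knob 0.69 [0.5045, -0.2218, 0.0649]
side movement 0.46 [0.5181, -0.1393, 0.0077]
side spare_knob 0.61 [0.5639, 0.1767, 0.0637]
```

View pics/scene0.png

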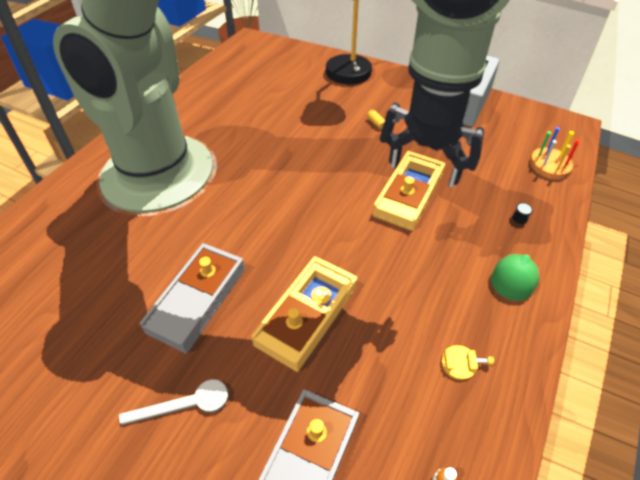

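View pics/side0.png

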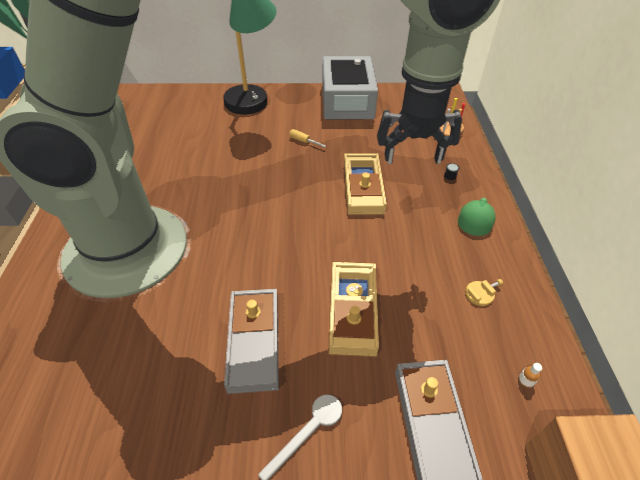

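Candidates in the scene view: the boxwood tray knob at (294,319), with the movement at (320,295); the other boxwood tray's knob at (409,185); and grey trays with knobs at (206,266) and (316,430). The side view agrees, with the movement at (355,290) and its knob at (354,314). I choose (294,319) and will check it in a rectified crop at rail height, which also gives the slide direction.

```bash
python3 - <<'E'
from workcell import bot
import cv2,numpy as np
out=[]
for n in ["scene","side"]:
    f=bot.grab_frame(n);K=f["intrinsics"];R=np.array(f["R"]);t=np.array(f["t"])
    # 2 px/mm, x right 0.41..0.61, y up -0.33..-0.05
    u,v=np.meshgrid(np.arange(400),np.arange(560))
    X=np.stack([.41+u*.0005,-.05-v*.0005,np.full(u.shape,.036)],-1)
    c=X@R.T+t;s=c[...,:2]/c[...,2:];s=s*(1+f["k1"]*(s**2).sum(-1,keepdims=True))
    m=np.stack([s[...,0]*K[0][0]+K[0][2],s[...,1]*K[1][1]+K[1][2]],-1).astype(np.float32)
    out.append(cv2.remap(f["img"],m,None,cv2.INTER_LINEAR))
    for r in bot.trace("tray_cover",f):
        w=cv2.remap(r["region"].astype(np.uint8),m,None,cv2.INTER_NEAREST)
        if w.sum()>3000:
            p=np.argwhere(w)[:,::-1].astype(np.float32)
            print(n,r["conf"],w.sum(),cv2.minAreaRect(p))
cv2.imwrite("pics/crop.png",np.hstack(out)[:,:,::-1])
E
```

```text
scene 0.76 25709 ((196.5406036376953, 343.43145751953125), (159.16590881347656, 173.3440704345703), 4.085616588592529)
side 0.78 26289 ((196.21682739257812, 336.247802734375), (158.51480102539062, 175.4105987548828), 3.814074993133545)
```

View pics/crop.png

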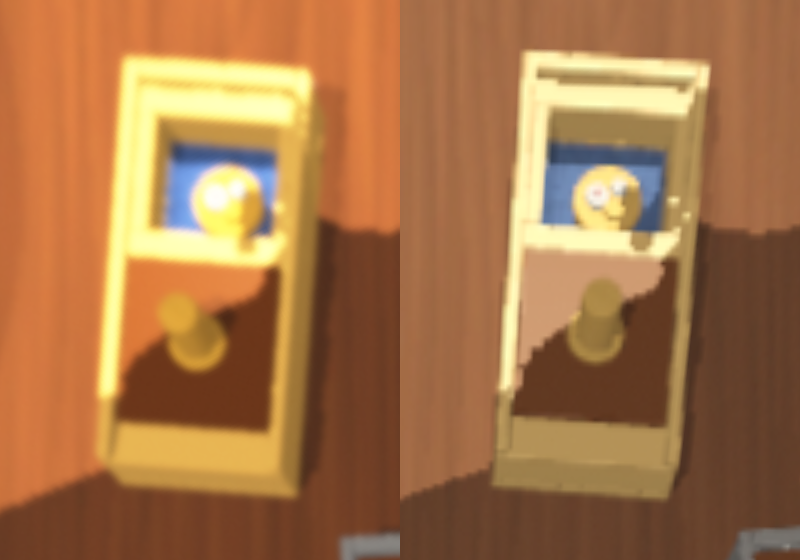

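The crop confirms the choice: the boxwood tray holds the disc at (228,200) in the left panel, with its cover knob base at (196,343). That puts the knob at about (0.508, -0.219), and the slide is turned about 3.8° from +y towards +x. I'll go above it, then turn the tool so the fingers close along the slide.

```bash
python3 -m jog '[[[-40,-21,10,0,0,0,1],[-44,-23,15,0,0,0,1],[-44,-23,15,0,0,0,1],[-44,-23,15,0,0,0,1],[-44,-23,15,0,0,0,1]]]' 25
python3 -m jog '[[[0,0,0,0,0,-0.15,1],[0,0,0,0,0,-0.15,1],[0,0,0,0,0,-0.15,1],[0,0,0,0,0,-0.15,1],[0,0,0,0,0,-0.15,1]]]'
python3 -m jog '[[[0,0,0,0,0,-0.15,1],[0,0,0,0,0,-0.15,1],[0,0,0,0,0,-0.15,1],[0,0,0,0,0,-0.15,1],[0,0,0,0,0,-0.15,1]]]'
cat > h.py <<'E'
from workcell import bot
import cv2,numpy as np
from scipy.spatial.transform import Rotation as Ro
def go(xy,z,ang=np.pi/2-.066):
    s=bot.observe();R=Ro.from_euler('xyz',s['tool_rot'])
    print(s['clock'],s['position'].round(4) if hasattr(s['position'],'round') else s['position'],s['tool_rot'],s['force'])
    G=Ro.from_matrix(np.column_stack([[np.sin(ang),-np.cos(ang),0],[np.cos(ang),np.sin(ang),0],[0,0,-1]]))
    d=np.array([*xy,z])-s['position']
    print('shift mm',(R.inv().apply(d)*1e3).round(1),'turn',(R.inv()*G).as_rotvec().round(3))
E
python3 - <<'E'
from h import *
go([.508,-.219],.112)
f=bot.grab_frame("wrist");cv2.imwrite("pics/wrist.png",f["img"][:,:,::-1])
for q in ["cover_knob","movement"]:
    for r in bot.spot_point(q,f): print(q,r)
E
```

```text
clock: 1.1
position: [0.5142, -0.2112, 0.2358]
tool_rot: [3.141, 0.0, 1.571]
force: [0.7, -0.9, 0.5]
grip_width: 0.0852
finger_force: 0.0
clock: 1.6
position: [0.5153, -0.2098, 0.2361]
tool_rot: [3.142, 0.0, 2.327]
force: [-0.5, 0.2, -0.1]
grip_width: 0.0855
finger_force: 0.0
clock: 2.1
position: [0.5153, -0.2098, 0.2361]
tool_rot: [-3.142, 0.0, 3.077]
force: [-0.2, 0.1, 0.5]
grip_width: 0.0854
finger_force: 0.0
2.1 [ 0.5153 -0.2098  0.2361] [-3.14150831e+00  1.15180904e-04  3.07680761e+00] [-0.18759452  0.0879204   0.50181086]Traceback (most recent call last):
  File "<stdin>", line 2, in <module>
  File "h.py", line 7, in go
    G=Ro.from_matrix(np.column_stack([[np.sin(ang),-np.cos(ang),0],[np.cos(ang),np.sin(ang),0],[0,0,-1]]))
  File "scipy/spatial/transform/_rotation.pyx", line 1143, in scipy.spatial.transform._rotation.Rotation.from_matrix
ValueError: Non-positive determinant (left-handed or null coordinate frame) in rotation matrix 0: [[ 0.99782279  0.06595209  0.        ]
 [-0.06595209  0.99782279  0.        ]
 [ 0.          0.         -1.        ]].
```

```bash
sed -i 's/\[np.sin(ang),-np.cos(ang),0\]/[-np.sin(ang),np.cos(ang),0]/' h.py
python3 - <<'E'
from h import *
go([.508,-.219],.112)
f=bot.grab_frame("wrist");cv2.imwrite("pics/wrist.png",f["img"][:,:,::-1])
for q in ["cover_knob","movement"]:
    for r in bot.spot_point(q,f): print(q,r)
E
```

```text
2.1 [ 0.5153 -0.2098  0.2361] [-3.14150831e+00  1.15180904e-04  3.07680761e+00] [-0.18759452  0.0879204   0.50181086]
shift mm [  6.7  -9.7 124.1] turn [-0.     0.     0.001]
cover_knob {'xyz': [0.5088, -0.2188, 0.0638], 'conf': 0.75}
movement {'xyz': [0.5171, -0.1331, 0.006], 'conf': 0.82}
```

View pics/wrist.png

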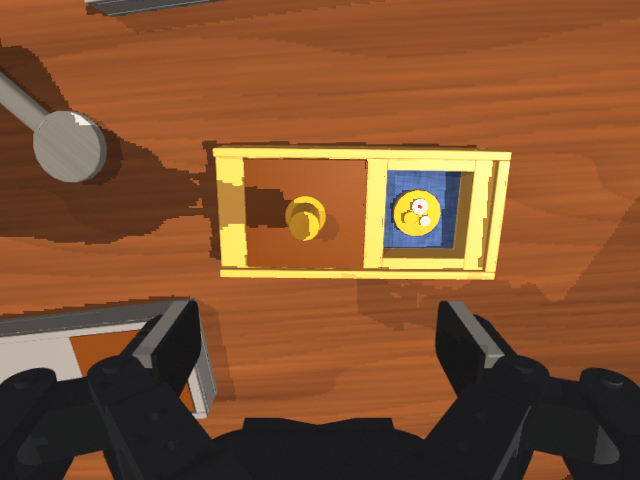

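The wrist view shows the knob at (306,218) on the brown cover and the movement at (417,212) in the compartment. The measured knob position (0.5088, -0.2188) agrees with the earlier one, so I'll descend and grip.

```bash
python3 -m jog '[[[6,-10,30,0,0,0,1],[0,0,40,0,0,0,1],[0,0,34,0,0,0,1],[0,0,20,0,0,0,1],[0,0,0,0,0,0,1]]]' 25
python3 -m jog '[[[0,0,0,0,0,0,0],[0,0,0,0,0,0,0],[0,0,0,0,0,0,0],[0,0,0,0,0,0,0],[0,0,0,0,0,0,0]]]' 25
python3 -m jog '[[[0,0,0,0,0,0,0],[0,0,0,0,0,0,0],[0,0,0,0,0,0,0],[0,0,0,0,0,0,0],[0,0,0,0,0,0,0]]]'
```

```text
clock: 2.75
position: [0.5075, -0.2187, 0.1098]
tool_rot: [3.141, -0.004, 3.067]
force: [0.8, 0.2, 0.7]
grip_width: 0.0856
finger_force: 0.0
clock: 3.25
position: [0.5089, -0.2194, 0.1128]
tool_rot: [-3.141, 0.001, 3.07]
force: [-1.7, 0.8, 9.7]
grip_width: 0.019
finger_force: 25.4
clock: 3.75
position: [0.5088, -0.2194, 0.1127]
tool_rot: [-3.141, 0.001, 3.07]
force: [-1.8, -0.2, 8.1]
grip_width: 0.019
finger_force: 25.4
```

```bash
python3 -m jog '[[[0,0,-2,0,0,0,0],[0,6,0,0,0,0,0],[0,12,0,0,0,0,0],[0,12,0,0,0,0,0],[0,0,0,0,0,0,0]]]'
python3 -m jog '[[[0,10,0,0,0,0,0],[0,10,0,0,0,0,0],[0,8,0,0,0,0,0],[0,0,0,0,0,0,0]]]'
```

```text
clock: 4.25
position: [0.5109, -0.1874, 0.1138]
tool_rot: [3.141, -0.0, 3.073]
force: [4.5, 1.3, -16.7]
grip_width: 0.019
finger_force: 26.7
clock: 4.65
position: [0.5128, -0.1605, 0.1138]
tool_rot: [3.141, -0.0, 3.072]
force: [5.5, 0.1, -18.9]
grip_width: 0.0188
finger_force: 26.5
```

```bash
python3 -m jog '[[[0,5,1,0,0,0,0],[0,5,0,0,0,0,0],[0,3,0,0,0,0,0],[0,0,0,0,0,0,0]]]'
python3 - <<'E'
from h import *
go([.51,-.14],.112)
f=bot.grab_frame("side");a=f["img"]
cv2.imwrite("pics/s2.png",cv2.resize(a[220:380,270:450],None,fx=3,fy=3)[:,:,::-1])
E
```

```text
clock: 5.05
position: [0.5138, -0.148, 0.1135]
tool_rot: [-3.142, 0.0, 3.071]
force: [-1.3, 2.3, 7.9]
grip_width: 0.019
finger_force: 28.8
5.05 [ 0.5138 -0.148   0.1135] [-3.14154301e+00  4.57575546e-04  3.07122843e+00] [-1.30110918  2.27255768  7.85406501]
shift mm [4.4 7.8 1.5] turn [-0.     0.    -0.004]
```

View pics/s2.png

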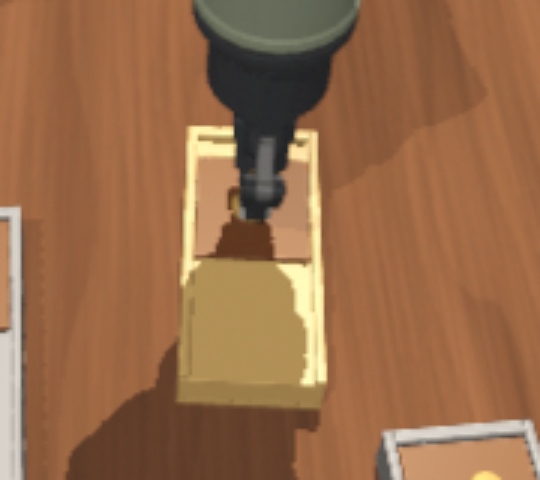

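The cover now covers most of the compartment, with its far edge at about row 157 and the tray's end at row 130, so I'll keep going gently until the stop.

```bash
python3 -m jog '[[[0,4,0,0,0,0,0],[0,4,0,0,0,0,0],[0,0,0,0,0,0,0]]]'
python3 -m jog '[[[0,3,0,0,0,0,0],[0,0,0,0,0,0,0]]]'
```

```text
clock: 5.4
position: [0.5144, -0.1401, 0.1135]
tool_rot: [3.142, 0.0, 3.071]
force: [-0.6, 1.0, 6.9]
grip_width: 0.019
finger_force: 28.9
clock: 5.6
position: [0.5146, -0.1373, 0.1135]
tool_rot: [-3.141, 0.001, 3.071]
force: [-0.8, 1.8, 7.2]
grip_width: 0.019
finger_force: 28.9
```

```bash
python3 -m jog '[[[0,3,0,0,0,0,0],[0,0,0,0,0,0,0]]]'
python3 -m jog '[[[0,3,0,0,0,0,0],[0,0,0,0,0,0,0]]]' | egrep 'pos|force'
```

```text
clock: 5.8
position: [0.5149, -0.1343, 0.1135]
tool_rot: [-3.142, 0.001, 3.071]
force: [-0.2, 0.6, 7.8]
grip_width: 0.0189
finger_force: 28.9
position: [0.515, -0.1321, 0.1135]
force: [-0.5, -4.7, 6.3]
finger_force: 28.8
```

```bash
python3 -m jog '[[[0,2,0,0,0,0,0],[0,0,0,0,0,0,0]]]' | egrep 'pos|force'
```

```text
position: [0.515, -0.1318, 0.1135]
force: [0.2, -15.3, 4.1]
finger_force: 28.9
```

The stop is reached: 15 N of reaction and no further motion. I'll relax the push, open, retreat upward and check.

```bash
python3 -m jog '[[[0,-2,0,0,0,0,0],[0,-1,0,0,0,0,1],[0,0,0,0,0,0,1],[0,0,0,0,0,0,1],[0,0,0,0,0,0,1]]]'
python3 -m jog '[[[0,0,0,0,0,0,1],[0,0,-20,0,0,0,1],[0,0,-40,0,0,0,1],[0,0,-40,0,0,0,1],[0,0,0,0,0,0,1]]]' | egrep 'clock|pos|force'
python3 - <<'E'
from h import *
for n in ["wrist","scene"]:
    f=bot.grab_frame(n)
    for q in ["cover_knob","movement","spare_knob"]:
        for r in bot.spot_point(q,f): print(n,q,r['conf'],r['xyz'])
    if n=="wrist": cv2.imwrite("pics/w2.png",f["img"][:,:,::-1])
E
```

```text
clock: 6.7
position: [0.5147, -0.1323, 0.113]
tool_rot: [3.142, -0.0, 3.071]
force: [1.1, -0.8, 0.3]
grip_width: 0.076
finger_force: 0.0
clock: 7.2
position: [0.5164, -0.1327, 0.2175]
force: [1.3, 0.5, -1.0]
finger_force: 0.0
wrist cover_knob 0.59 [0.518, -0.1316, 0.065]
scene cover_knob 0.89 [0.6265, -0.3669, 0.0685]
scene cover_knob 0.83 [0.5157, -0.1298, 0.0648]
scene cover_knob 0.79 [0.3151, -0.1963, 0.0646]
scene spare_knob 0.7 [0.5676, 0.1763, 0.063]
```

View pics/w2.png

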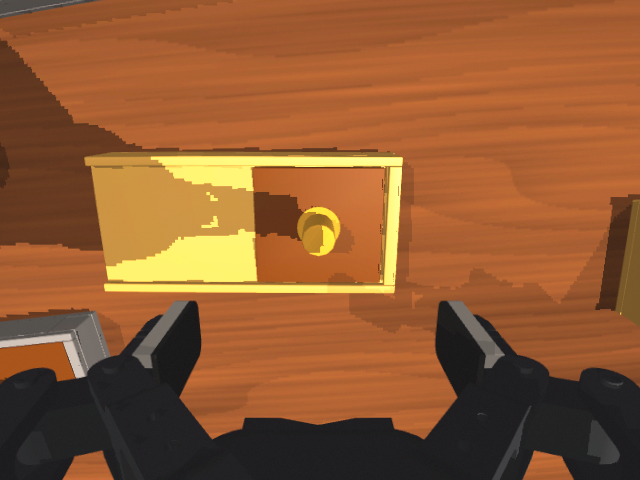

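The cover lies against the end wall at column 385, its knob is at (319,232), the compartment is closed and the gripper is clear. The spare knob has not moved.

```bash
python3 -c "
from workcell import bot
print(bot.job_done())"
```

```text
the job is handed in; nothing more can be done
None
```

I slid the cover of the tray holding the movement shut against its stop and let go. The empty tray's cover measured within 2 mm of where it started, and I handed the job in at about 7.3 s; no verdict came back.

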